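Open the battery door of the larger kitchen scale

ROBOT

A 6-joint arm with a two-finger parallel gripper is mounted at the origin on the work surface. World frame = base frame: x ahead of the robot, y to its left, z up, the work surface at z = 0. Lengths are in m, angles in rad, forces in N, time in s.
With the tool pointing down it reaches from about 0.3 to 0.775 m from the base axis. Payload 14.6 kg.
Tool frame: the origin (TCP) lies on the centre line of the jaws, within the pads' length; the fingertips stand 11 mm ahead of it and the grasp point (between the pads) lies 8 mm behind it; y points along the fingers, x is the direction in which the jaws open and shut, and the axes are right-handed (so a half turn about y gives the same grasp; the last joint's range is limited). The gripper opens to 94 mm and grips with 3 to 60 N. Pads are 16 mm wide; open, the fingers measure 119 mm over their backs; the gripper's body (75 mm by 177 mm) begins 78 mm behind the grasp point.
Start: joints at [1.087, 0.3, 1.521, -0, 1.321, -0.067], TCP at [0.223, 0.503, 0.216] pointing down, gripper open.
Joint ranges: [-3.03, 3.03], [-0.79, 2.21], [0.23, 2.52], [-1.04, 4.18], [0, 3.07], [-2.55, 2.55]. Speed limits (rad/s): [2.22, 2.22, 2.57, 3.14, 3.14, 3.14].

INTERFACE

Orientations are given as [roll, pitch, yaw] about the fixed x, y, z axes, in that order (R = Rz(yaw) Ry(pitch) Rx(roll)).
In Python, from station import ctrl, imaging gives the robot as it stands. The module is installed in compiled form; this text tells all that it offers.
- The arm moves only by the tool apply_moves, never from a script. Its argument "deltas" is a list of rows, each an object with "dp": the shift along the tool's x, y, z in m, a list of three; "roll": the turn about the tool's y in rad; "grip": the closure, from -1 (fully open) to 1 (shut). In form: [{"dp": [tx, ty, tz], "roll": roll, "grip": grip}, ...]. A call has 1 to 10 rows; each row shifts and turns the commanded pose from where the row before left it, along the tool's axes as they then stand; what a row does not reach is not made up. A row lasts 1/8 s, in which the tool goes at most 62.5 mm and 10.7 degrees, less where a joint would pass 70% of its speed; a pose out of reach is approached as far as the arm can. A call with a gripper value outside its range is refused whole. The fingers move at their own pace and stop on an object; "newtons" is the grip in N (left out, the last holds). Time passes only in rows, so rows that do not move let the fingers close. It gives the time, the measured TCP pose, the force and the opening at its end, in the units of the state.
- ctrl.get_obs(): the state, without advancing time (a new reading comes with each control period).
- imaging.camera(name): name is "scene" or "top" or "wrist"; returns the picture (420x560x3 uint8, blue, green, red); there is no depth.
- imaging.camera_info(name): a dict with "K" (3x3 intrinsics, pixels), "D" ([k1, k2, p1, p2, k3] as OpenCV has them; the pictures are not rectified), "world_from_camera" (4x4, takes a point from camera to world coordinates). Camera axes: x right, y down, z forward; pixel columns grow to the right and rows downward; lengths in m; the calibration is good to about 2 mm. A picture is of the moment at which its call begins: read the wrist's pose just before it. camera_info takes no time and is no camera call; for the wrist camera it gives the pose at the moment of the call.
- ctrl.hand_in(): hands the job in, once; it reports no verdict.
The state is a dict: "time_s": time; "qpos": joint angles; "joint_vel": joint speeds; "tau": joint torques, N m; "ee_pos": TCP position; "eef_rot": TCP orientation; "force": force on the tool from outside, world axes, zero at the start; "moment": the same for the moment, N m; "grip_width": finger opening in m.
Only numpy, scipy, OpenCV 4.12 (cv2) and the standard library are available. Lean on these libraries where they do the work, as an engineer would, in place of code of your own. Each camera call takes 0.05 s, during which the arm holds its last target. There are 200 camera calls.

TASK

Two kitchen scales lie upside down on the steel bench for a change of batteries. On the larger one, squeeze the grip at the front edge of the battery door so that its release tab is pressed in, swing the door up out of its frame until it stands upright or leans back beyond that, and let go so that it stays open by itself. Leave the door of the smaller scale shut.

Things in the scene. Friction and masses are not known exactly. Their poses are not given: they have to be found in the camera images.
- door_lug (a point): Larger scale's grip: grey block 24x26x26 mm (x,y,z) on the door's free edge, 14 mm clear of the scale's front wall, centre 60 mm above the bench, nothing beside it; black release tab on its +y face, 36 mm wide in all. Pinch across y: the tab yields 7 mm (2-4 N, then a hard stop) and unlatches while held. Point: centre of the pinched grip. Shut: x level to the hinge, z up. It turns in the fingers.
- door_hinge (a point): Middle of the hinge line (along y) of the larger scale's battery door, 57 mm above the bench; when shut the grip is 104 mm from it, at -x. Door: grey ribbed plate 70 (x) x 100 (y) x 6 mm, flush in the top of the upturned white scale (180x230 mm, 60 mm high, 7 mm rubber feet at the corners, 6 mm steel pan below). The smaller scale is 130x150 mm, built alike. Axes turn with the door.
- door (a joint): Angle of the larger scale's battery door, rad: 0 shut and latched (it cannot rise unless the tab is held in), 1.57 upright, stop at 1.95. The tab springs out when let go; a stiff hinge (0.09 N m) keeps the door where it is left; lifting at the grip takes about 2 N.
- small_door (a joint): Angle of the smaller scale's battery door in rad: 0 shut and latched; it must stay shut.
Mind the look-alikes: they are no part of the job. Leave any purple look-alike of the part that bears small_door alone.

How it is judged:
By the outcome, as a careful person would: the job done as asked, in the order asked, and still so for the second after the job is handed in, with the robot touching nothing.
It also fails if it takes over 38 s, if anything falls off the work surface, if the arm or the gripper's body presses on something with over 40 N, if the wrist force passes 120 N, or if a joint passes its speed limit or range.

## Working session

There is one attempt and no reset: what is moved stays moved. The work goes in short steps, Python scripts to look and compute and a tool call to move; the robot and the scene stay as the last step left them, time stands still between calls to the robot, and variables do not carry over. Pictures are saved under pics/ and viewed, about 8 in all and at most 12, crops included, and the job is handed in when it is done.

Besides the shell and the picture viewer there is one more tool, called after "Call:" in YAML: its name, and indented under it one key for each argument. apply_moves: Moves the arm, as the interface text tells. Its arguments: {"type":"object","properties":{"deltas":{"type":"array"},"newtons":{"type":"number"}},"required":["deltas"]}

```bash
mkdir -p pics; python3 - <<'E'
from station import ctrl, imaging
import cv2
o=ctrl.get_obs();print({k:o[k] for k in('time_s','qpos','ee_pos','eef_rot','grip_width')})
for n in('scene','top'):
    cv2.imwrite(f'pics/{n}0.png',imaging.camera(n));i=imaging.camera_info(n);print(n,i)
E
```

```text
{'time_s': 0.0, 'qpos': array([ 1.08741384e+00,  3.00491725e-01,  1.52158522e+00,  2.58537185e-05,
        1.32070518e+00, -6.66254123e-02]), 'ee_pos': array([0.22253006, 0.5026947 , 0.21587326]), 'eef_rot': array([-1.57069215e+00,  1.18517160e-03,  1.15403290e+00]), 'grip_width': 0.09362930974927985}
scene {'K': array([[429.74413521,   0.        , 275.89707352],
       [  0.        , 429.74413521, 206.99220429],
       [  0.        ,   0.        ,   1.        ]]), 'D': array([-0.06354365,  0.        ,  0.        ,  0.        ,  0.        ]), 'world_from_camera': array([[ 0.86150695,  0.29198464, -0.41539227,  0.96562448],
       [ 0.50726594, -0.45939182,  0.72913676, -0.88022853],
       [ 0.02206893, -0.83887074, -0.54388311,  0.63180395],
       [ 0.        ,  0.        ,  0.        ,  1.        ]])}
top {'K': array([[536.61345466,   0.        , 275.85379976],
       [  0.        , 536.61345466, 194.81508956],
       [  0.        ,   0.        ,   1.        ]]), 'D': array([-0.0535684,  0.       ,  0.       ,  0.       ,  0.       ]), 'world_from_camera': array([[ 0.01080446, -0.99586702,  0.09017842,  0.40349413],
       [-0.99992496, -0.01128107, -0.00477717, -0.118064  ],
       [ 0.00577473, -0.09012004, -0.99591417,  1.47309019],
       [ 0.        ,  0.        ,  0.        ,  1.        ]])}
```

View pics/scene0.png

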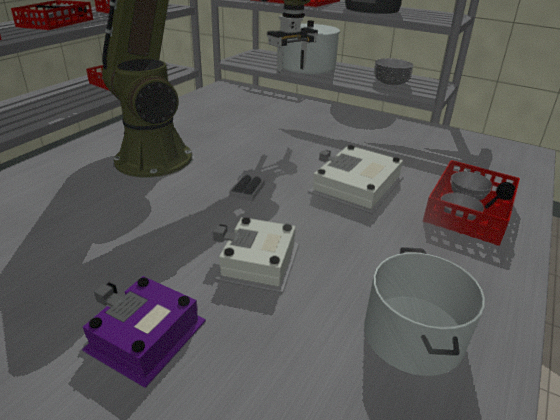

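View pics/top0.png

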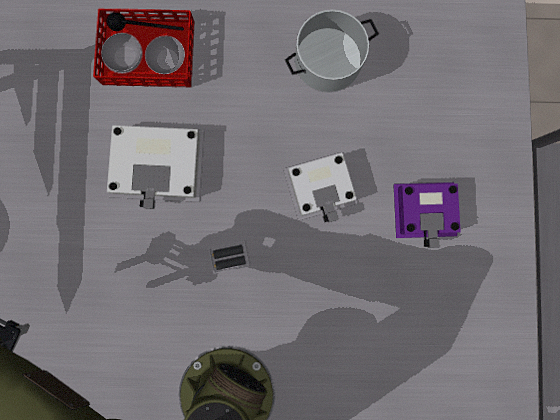

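The larger scale is the white one at top view (153,162), with its grip near (148,200). The purple and smaller white ones are look-alikes. Next I'll measure it.

```bash
cat > h.py <<'E'
import numpy as np, cv2
from station import ctrl, imaging
def cast(info,px,z):
    u=cv2.undistortPoints(np.array(px,float).reshape(-1,1,2),info['K'],info['D'])[:,0]
    T=info['world_from_camera']; d=np.c_[u,np.ones(len(u))]@T[:3,:3].T; o=T[:3,3]
    return o+d*((z-o[2])/d[:,2])[:,None]
E
python3 - <<'E'
from h import *
im=cv2.imread('pics/top0.png');i=imaging.camera_info('top')
g=cv2.cvtColor(im,cv2.COLOR_BGR2GRAY)
x0,y0,x1,y1=95,115,215,215
m=(g<60).astype(np.uint8)
n,l,s,c=cv2.connectedComponentsWithStats(m)
for k in range(1,n):
    if x0<c[k][0]<x1 and y0<c[k][1]<y1 and s[k][4]>8: print(s[k],c[k],cast(i,[c[k]],.065)[0].round(4))
cv2.imwrite('pics/crop.png',cv2.resize(im[y0:y1,x0:x1],None,fx=6,fy=6,interpolation=cv2.INTER_CUBIC))
E
```

```text
[114 128   7   7  42] [117.07142857 130.80952381] [0.698  0.3016 0.065 ]
[188 132   7   7  37] [190.67567568 134.51351351] [0.6898 0.1039 0.065 ]
[109 183   8   7  44] [112.59090909 185.86363636] [0.5499 0.3076 0.065 ]
[184 187   7   7  41] [187.         189.75609756] [0.5417 0.1097 0.065 ]
[141 191   5   8  17] [143.11764706 193.35294118] [0.5309 0.2257 0.065 ]
[152 199   3  10  15] [153.2        203.46666667] [0.5044 0.1981 0.065 ]
[140 200   4   7  25] [141.32 202.76] [0.5059 0.2296 0.065 ]
```

View pics/crop.png

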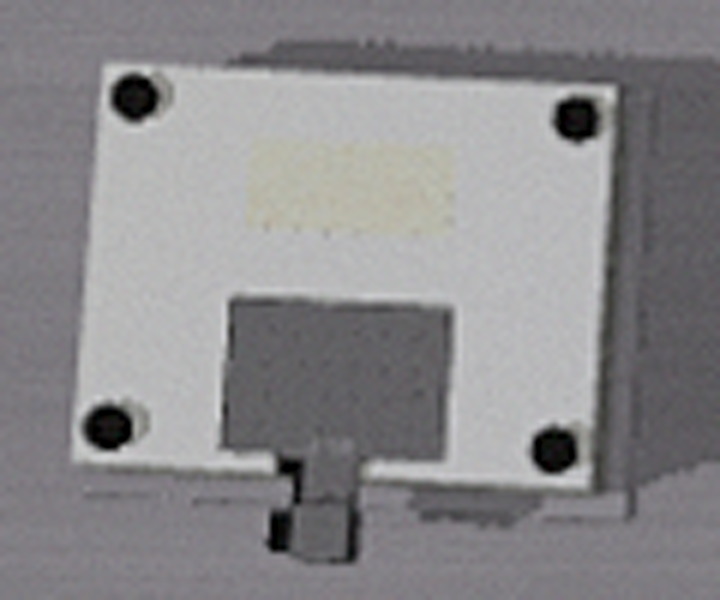

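```bash
cat >> h.py <<'E'
from scipy.spatial.transform import Rotation as Ro
def todo(p):
    o=ctrl.get_obs(); R=Ro.from_euler('xyz',o['eef_rot']).as_matrix()
    return (R.T@(np.array(p)-o['ee_pos'])).round(4), o['eef_rot'].round(4), o['ee_pos'].round(4)
E
python3 - <<'E'
from h import *
i=imaging.camera_info('top')
f=lambda x,y:(95+x/6-.4,115+y/6-.4)
print(cast(i,[f(321,531)],.073), 'tab edge',cast(i,[f(272,530)],.065),'blk right',cast(i,[f(357,530)],.073))
print('door far mid',cast(i,[f(341,302)],.06))
feet=np.array([[.698,.3016],[.6898,.1039],[.5499,.3076],[.5417,.1097]]);print(feet.mean(0))
print(todo([.505,.212,.15]))
E
```

```text
[[0.50467899 0.20975868 0.073     ]] tab edge [[0.50544555 0.23328298 0.065     ]] blk right [[0.50530035 0.19398026 0.073     ]]
door far mid [[0.60756523 0.20723054 0.06      ]]
[0.61985 0.2057 ]
(array([-0.1514,  0.0661, -0.3759]), array([-1.5708e+00,  1.1000e-03,  1.1540e+00]), array([0.2226, 0.5027, 0.2159]))
```

Call:
apply_moves:
  deltas:
    - {"dp": [-0.0168,0.0,-0.0418],"roll": 0,"grip": -1}
    - {"dp": [-0.0168,0.0,-0.0418],"roll": 0,"grip": -1}
    - {"dp": [-0.0168,0.0,-0.0418],"roll": 0,"grip": -1}
    - {"dp": [-0.0168,0.0,-0.0418],"roll": 0,"grip": -1}
    - {"dp": [-0.0168,0.0,-0.0418],"roll": 0,"grip": -1}
    - {"dp": [-0.0168,0.01,-0.0418],"roll": 0,"grip": -1}
    - {"dp": [-0.0168,0.01,-0.0418],"roll": 0,"grip": -1}
    - {"dp": [-0.0168,0.01,-0.0418],"roll": -0.126,"grip": -1}
    - {"dp": [-0.01,0.01,-0.04],"roll": -0.125,"grip": -1}
    - {"dp": [0,0.02,0],"roll": -0.125,"grip": -1}
  newtons: 20

```text
time_s: 1.35
ee_pos: [0.5113, 0.222, 0.1559]
eef_rot: [-1.571, -0.0, 1.531]
force: [-0.3, 1.4, -0.6]
grip_width: 0.0939
```

```bash
python3 - <<'E'
from h import *
i=imaging.camera_info('wrist');im=imaging.camera('wrist');cv2.imwrite('pics/w1.png',im)
np.savez('w1.npz',**i)
print(todo([.505,.212,.15]),i['world_from_camera'].round(3))
E
```

```text
(array([-0.0104,  0.0029,  0.0039]), array([-1.5671e+00,  1.5000e-03,  1.5383e+00]), array([0.5092, 0.2222, 0.1528])) [[ 0.04   0.957  0.287  0.427]
 [ 0.999 -0.038 -0.011  0.225]
 [ 0.     0.287 -0.958  0.325]
 [ 0.     0.     0.     1.   ]]
```

View pics/w1.png

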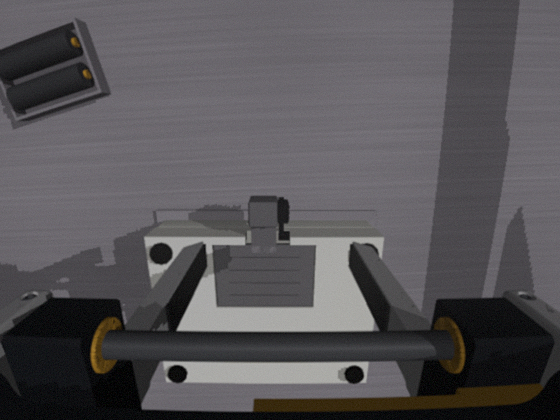

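Wrist view: grip block about (249–278, 197–227), tab out to column 289 on the +y side. The fingers straddle it. Next I'll convert these to positions.

```bash
python3 - <<'E'
from h import *
i=dict(np.load('w1.npz'))
p=[(249,213),(277.5,213),(289,211),(263,200),(263,226),(216,306),(314,306),(265,306)]
print(cast(i,p[:5],.073).round(4)); print(cast(i,p[2:3],.06).round(4)); print(cast(i,p[5:],.06).round(4))
im=cv2.imread('pics/w1.png')
cv2.imwrite('pics/w1c.png',cv2.resize(im[180:320,200:330],None,fx=4,fy=4,interpolation=cv2.INTER_CUBIC))
E
```

```text
[[0.5041 0.1972 0.073 ]
 [0.5051 0.2223 0.073 ]
 [0.5037 0.2325 0.073 ]
 [0.4928 0.2102 0.073 ]
 [0.5168 0.2089 0.073 ]]
[[0.5077 0.2329 0.06  ]]
[[0.6072 0.1547 0.06  ]
 [0.6111 0.2558 0.06  ]
 [0.609  0.2053 0.06  ]]
```

View pics/w1c.png

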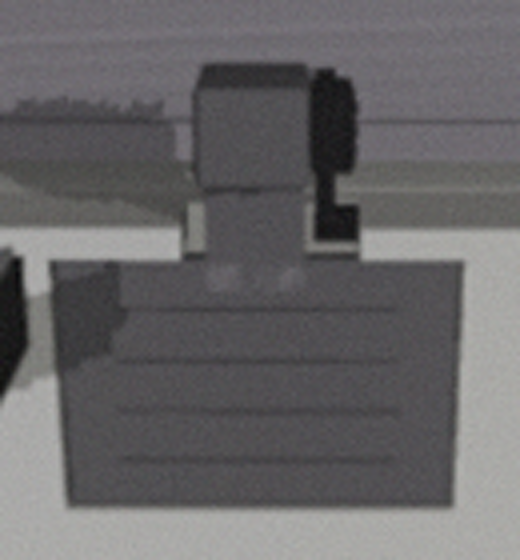

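Call:
apply_moves:
  deltas:
    - {"dp": [-0.0108,0.02,0.0042],"roll": 0,"grip": -1}
    - {"dp": [0,0.025,0],"roll": 0,"grip": -1}
    - {"dp": [0,0.025,0],"roll": 0,"grip": -1}
    - {"dp": [0,0,0],"roll": 0,"grip": -1}
    - {"dp": [0,0,0],"roll": 0,"grip": -1}
    - {"dp": [0,0,0],"roll": 0,"grip": -1}

```text
time_s: 2.15
ee_pos: [0.5053, 0.2132, 0.0876]
eef_rot: [-1.572, -0.001, 1.53]
force: [-0.2, 0.3, -0.9]
grip_width: 0.0936
```

```bash
python3 - <<'E'
from h import *
print(todo([.505,.2113,.052]))
E
```

```text
(array([-0.002 ,  0.0356,  0.0002]), array([-1.5723e+00, -6.0000e-04,  1.5298e+00]), array([0.5053, 0.2132, 0.0876]))
```

Call:
apply_moves:
  deltas:
    - {"dp": [-0.002,0.018,0],"roll": 0,"grip": -1}
    - {"dp": [0,0.0175,0],"roll": 0,"grip": -1}
    - {"dp": [0,0,0],"roll": 0,"grip": -1}
    - {"dp": [0,0,0],"roll": 0,"grip": -1}
    - {"dp": [0,0,0],"roll": 0,"grip": 1}
    - {"dp": [0,0,0],"roll": 0,"grip": 1}
    - {"dp": [0,0,0],"roll": 0,"grip": 1}
    - {"dp": [0,0,0],"roll": 0,"grip": 1}
    - {"dp": [0,0,0],"roll": 0,"grip": 1}
    - {"dp": [0,0,0],"roll": 0,"grip": 1}
  newtons: 18

```text
time_s: 3.4
ee_pos: [0.5047, 0.2111, 0.0509]
eef_rot: [-1.571, -0.0, 1.53]
force: [-0.6, 2.6, -0.7]
grip_width: 0.0376
```

Call:
apply_moves:
  deltas:
    - {"dp": [0,0,0],"roll": 0,"grip": 1}
    - {"dp": [0,0,0],"roll": 0,"grip": 1}
    - {"dp": [0,0,0],"roll": 0,"grip": 1}
    - {"dp": [0,0,0],"roll": 0,"grip": 1}

```text
time_s: 3.9
ee_pos: [0.5046, 0.2101, 0.0509]
eef_rot: [-1.57, 0.002, 1.53]
force: [-0.7, -7.9, 2.7]
grip_width: 0.0279
```

```bash
python3 - <<'E'
import numpy as np
t=np.r_[0:1.81:.1];x=-.104*np.cos(t)+.003*np.sin(t);z=.104*np.sin(t)+.003*np.cos(t)
for a in zip(t[1:].round(2),(-np.diff(z)).round(4),(-np.diff(x)).round(4)):print(*a)
E
```

```text
0.1 -0.0104 -0.0008
0.2 -0.0102 -0.0019
0.3 -0.01 -0.0029
0.4 -0.0097 -0.0038
0.5 -0.0092 -0.0048
0.6 -0.0087 -0.0057
0.7 -0.0081 -0.0065
0.8 -0.0074 -0.0073
0.9 -0.0066 -0.008
1.0 -0.0058 -0.0086
1.1 -0.0049 -0.0092
1.2 -0.004 -0.0096
1.3 -0.003 -0.01
1.4 -0.002 -0.0102
1.5 -0.001 -0.0104
1.6 0.0001 -0.0104
1.7 0.0011 -0.0103
1.8 0.0021 -0.0102
```

Call:
apply_moves:
  deltas:
    - {"dp": [-0.001,0,0],"roll": 0,"grip": 1}
    - {"dp": [0,-0.0104,-0.0008],"roll": 0,"grip": 1}
    - {"dp": [0,-0.0102,-0.0019],"roll": 0,"grip": 1}
    - {"dp": [0,-0.01,-0.0029],"roll": 0,"grip": 1}
    - {"dp": [0,-0.0097,-0.0038],"roll": 0,"grip": 1}
    - {"dp": [0,0,0],"roll": 0,"grip": 1}
    - {"dp": [0,0,0],"roll": 0,"grip": 1}

```text
time_s: 4.78
ee_pos: [0.5145, 0.2095, 0.0919]
eef_rot: [-1.572, -0.0, 1.53]
force: [-4.2, -4.5, 4.0]
grip_width: 0.0276
```

```bash
python3 - <<'E'
from h import *
im=imaging.camera('scene');cv2.imwrite('pics/s1.png',cv2.resize(im[110:240,270:440],None,fx=4,fy=4))
E
```

```text
(no output)
```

View pics/s1.png

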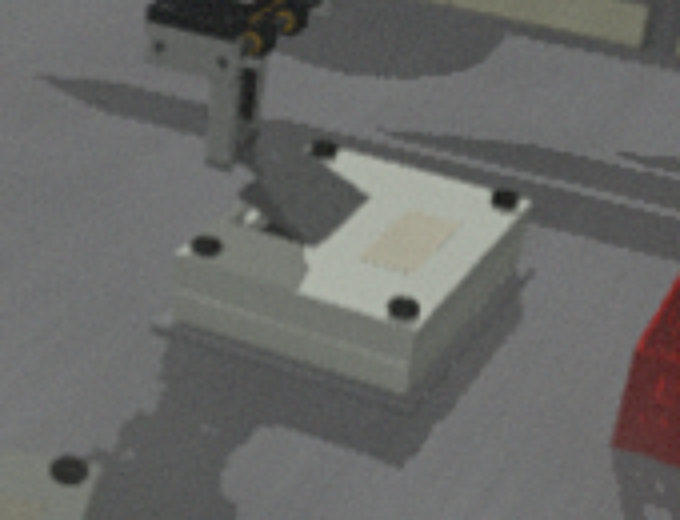

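The crop shows the door tilted up with the grip in the fingers, at about 0.4 rad. I'll continue the arc.

Call:
apply_moves:
  deltas:
    - {"dp": [0,-0.0092,-0.0048],"roll": 0,"grip": 1}
    - {"dp": [0,-0.0087,-0.0057],"roll": 0,"grip": 1}
    - {"dp": [0,-0.0081,-0.0065],"roll": 0,"grip": 1}
    - {"dp": [0,-0.0074,-0.0073],"roll": 0,"grip": 1}
    - {"dp": [0,-0.0066,-0.008],"roll": 0,"grip": 1}
    - {"dp": [0,-0.0058,-0.0086],"roll": 0,"grip": 1}
    - {"dp": [0,-0.0049,-0.0092],"roll": 0,"grip": 1}
    - {"dp": [0,0,0],"roll": 0,"grip": 1}
    - {"dp": [0,0,0],"roll": 0,"grip": 1}

```text
time_s: 5.95
ee_pos: [0.5648, 0.2075, 0.1424]
eef_rot: [-1.573, -0.0, 1.53]
force: [1.9, -4.7, 1.0]
grip_width: 0.0277
```

Call:
apply_moves:
  deltas:
    - {"dp": [0,-0.004,-0.0096],"roll": 0,"grip": 1}
    - {"dp": [0,-0.003,-0.01],"roll": 0,"grip": 1}
    - {"dp": [0,-0.002,-0.0102],"roll": 0,"grip": 1}
    - {"dp": [0,-0.001,-0.0104],"roll": 0,"grip": 1}
    - {"dp": [0,0.0001,-0.0104],"roll": 0,"grip": 1}
    - {"dp": [0,0.0011,-0.0103],"roll": 0,"grip": 1}
    - {"dp": [0,0.001,-0.006],"roll": 0,"grip": 1}
    - {"dp": [0,0,0],"roll": 0,"grip": 1}
    - {"dp": [0,0,0],"roll": 0,"grip": 1}
    - {"dp": [0,0,0],"roll": 0,"grip": 1}

```text
time_s: 7.2
ee_pos: [0.631, 0.2048, 0.15]
eef_rot: [-1.572, -0.0, 1.53]
force: [1.5, -6.1, 2.5]
grip_width: 0.0279
```

Call:
apply_moves:
  deltas:
    - {"dp": [0,0,0],"roll": 0,"grip": -1}
    - {"dp": [0,0,0],"roll": 0,"grip": -1}
    - {"dp": [0,0,0],"roll": 0,"grip": -1}
    - {"dp": [0,0,0],"roll": 0,"grip": -1}
    - {"dp": [0,0,0],"roll": 0,"grip": -1}
    - {"dp": [0,0,0],"roll": 0,"grip": -1}
    - {"dp": [0,0,0],"roll": 0,"grip": -1}
    - {"dp": [0,0,0],"roll": 0,"grip": -1}

```text
time_s: 8.2
ee_pos: [0.631, 0.2048, 0.1498]
eef_rot: [-1.571, -0.0, 1.53]
force: [-0.2, -1.1, 0.2]
grip_width: 0.0941
```

Call:
apply_moves:
  deltas:
    - {"dp": [0,-0.015,0],"roll": 0,"grip": -1}
    - {"dp": [0,-0.03,0],"roll": 0,"grip": -1}
    - {"dp": [0,-0.03,0],"roll": 0,"grip": -1}
    - {"dp": [0,-0.02,0.03],"roll": 0,"grip": -1}
    - {"dp": [0,0,0.04],"roll": 0,"grip": -1}
    - {"dp": [0,0,0.04],"roll": 0,"grip": -1}
    - {"dp": [0,0,0],"roll": 0,"grip": -1}
    - {"dp": [0,0,0],"roll": 0,"grip": -1}

```text
time_s: 9.2
ee_pos: [0.5217, 0.2094, 0.2457]
eef_rot: [-1.572, -0.0, 1.53]
force: [-0.2, 0.6, 0.8]
grip_width: 0.0937
```

```bash
python3 - <<'E'
from h import *
im=imaging.camera('scene');cv2.imwrite('pics/s2.png',cv2.resize(im[70:310,140:450],None,fx=2.4,fy=2.4))
cv2.imwrite('pics/w2.png',imaging.camera('wrist'))
E
```

```text
(no output)
```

View pics/s2.png

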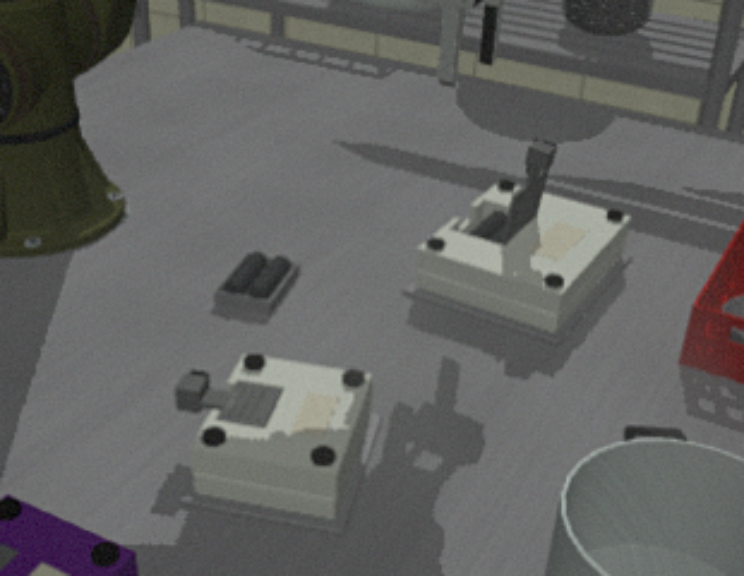

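View pics/w2.png

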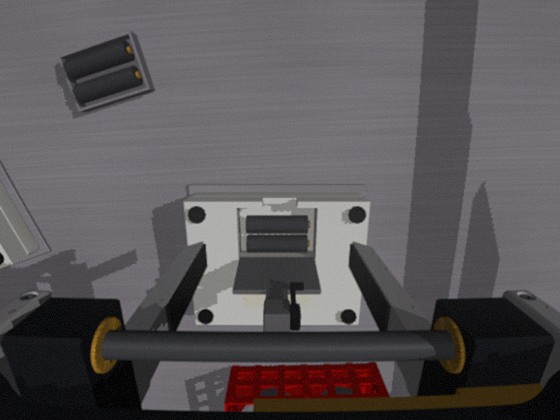

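The scene view shows the door standing open and leaning back, grip at crop pixel (540,150). The wrist view shows the battery bay uncovered. The smaller scale's door is shut, and the gripper is clear of everything. I'll hand in.

```bash
python3 -c "
from station import ctrl
print(ctrl.hand_in())"
```

```text
the job is handed in; nothing more can be done
None
```

The larger scale's battery door is open and stays open by itself, leaning back slightly past upright. I pinched the grip across y, which closed the fingers to about 28 mm and pressed the tab in. I then swung the door about its hinge to roughly 1.75 rad, estimated from the gripper position, and let go. After that I moved the gripper up and away.

- **Final pictures:** after I let go, the battery bay is uncovered and the door holds its position. The smaller scale's door is still shut and the purple look-alike was not touched.
- **Time and forces:** the arm finished at about 9.2 s. The readings I took showed forces under about 10 N, with about 8 N sideways during the pinch from a roughly 1 mm centring offset.
- **Failed checks:** none failed or disagreed.

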